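# Pack the indicator bottles back into their carrier

### The arm

A 6-joint arm with a two-finger parallel gripper is mounted at the origin on the work surface. World frame = base frame: x ahead of the robot, y to its left, z up, the work surface at z = 0. Lengths are in m, angles in rad, forces in N, time in s.
With the tool pointing down it reaches from about 0.25 to 0.725 m from the base axis. Payload 4 kg.
Tool frame: the origin (TCP) lies at the very end of the fingers, on their centre line; the grasp point (between the pads) lies 19 mm behind it; z points along the fingers, y is the line along which they close (so a half turn about z gives the same grasp; the last joint's range is limited). The gripper opens to 85 mm and grips with 20 to 120 N. Pads are 22 mm wide; open, the fingers measure 114 mm over their backs; the gripper's body (76 mm by 85 mm) begins 54 mm behind the grasp point. The pads swing forward as they close: fully open they stand 13 mm farther back than shut.
Start: joints at [1.141, 0.241, 0.005, 1.335, 0, 1.571], TCP at [0.208, 0.455, 0.231] pointing down, gripper open.
Joint ranges: [-2.72, 2.72], [-1.05, 1.87], [-1.09, 1.28], [-1.99, 2.15], [-1.42, 1.44], [-3.14, 3.14]. Speed limits (rad/s): [2.79, 2.79, 3.14, 3.14, 3.14, 3.14].

### API

Orientations are given as a unit quaternion [x, y, z, w].
In Python, from workcell import bot, vision, workorder gives the robot as it stands.
- The arm moves only by the shell command python3 -m creep 'ROWS' [OPENING]. ROWS is JSON, a list of rows, each a list of 2 entries, a list of its own where there are three numbers: the shift along the tool's x, y, z in mm, then the turn, a rotation vector about the tool's x, y, z in rad. In form: [[[dx, dy, dz], [wx, wy, wz]], ...]. A call has 1 to 12 rows; each row shifts and turns the commanded pose from where the row before left it, along the tool's axes as they then stand; what a row does not reach is not made up. A row lasts 1/8 s, in which the tool goes at most 62.5 mm and 10.7 degrees, less where a joint would pass 70% of its speed; a pose out of reach is approached as far as the arm can. A call is refused whole if a number of a shift passes 62.5 or a number of a turn 0.188, either way. A call with a gripper value outside its range is refused whole. OPENING is the finger opening in mm, from 0 to 85.4, set as the call begins (- or left out, the last holds). The fingers move at their own pace and stop on an object; the grip force is fixed at half the most. Time passes only in rows, so rows that do not move let the fingers close. It gives the time, the measured TCP pose, the force, the opening and the grip force at its end, in the units of the state.
- bot.get_obs(): the state, without advancing time (a new reading comes with each control period).
- vision.camera(name): name is "scene" or "top"; returns a dict with "image" (384x512x3 uint8, blue, green, red), "z_map" (384x512 float32, m along the optical axis (not along the pixel's ray), 0 where there is no reading), "K" (3x3 intrinsics, pixels), "rvec" (rotation vector, rad) and "tvec" (3), from world to camera coordinates, as OpenCV has them. Camera axes: x right, y down, z forward; pixel columns grow to the right and rows downward; lengths in m; the calibration is good to about 2 mm. A picture is of the moment at which its call begins.
- workorder.job_done(): hands the job in; it is judged then, once.
Trained networks look in a picture, given as the dict that the camera call returned (one of the last four; its "shot" number tells which), for a name from the list of things; names that differ only in an ending like _2 or _b are one class to them, and where a whole thing is asked for, a point or a joint stands for the part that bears it (a point fixed in the world has none). Each returns a list of dicts, best first, with "score" (0 to 1); they miss things now and then, are a little off and sometimes report something else, mostly with a low value. They report only what shows in the picture. A call takes as long as a camera call. They do not tell look-alikes from the thing itself.
- vision.spot_in(picture, query): "position" ([column, row] in pixels, amid what is visible of it).
- vision.place_of(picture, query): "position" ([column, row] in pixels: a listed point, or the origin of a listed thing).
The state is a dict: "clock": time; "joint_pos": joint angles; "joint_vel": joint speeds; "tau": joint torques, N m; "eef_pos": TCP position; "tool_rot": TCP orientation; "ft_force": force on the tool from outside, world axes, zero at the start; "ft_torque": the same for the moment, N m; "grip_width": finger opening in m; "grasp_force": force on a finger pad.
Only numpy, scipy, OpenCV 4.12 (cv2) and the standard library are available. Lean on these libraries where they do the work, as an engineer would, in place of code of your own. Each camera call takes 0.05 s, during which the arm holds its last target. There are 200 camera calls.

### The job

The class is over: put the four brown-glass indicator bottles with the red, blue, yellow and green caps back into the bottle carrier, each standing in the bay whose liner has the colour of its cap. Leave the two look-alikes, the brown bottle with the black cap and the white plastic bottle with the blue cap, where they are on the bench. Keep all the bottles upright, and set each one down on the floor of its bay before letting go rather than dropping it in.

Things in the scene. Friction and masses are not known exactly. Their poses are not given: they have to be found in the camera images.
- bottle_red: indicator bottle to be packed: brown glass, round, with a red screw cap and a red stripe on its white label. Body 46 mm in diameter, straight-sided from the base to 61 mm; then a shoulder and a cap 27 mm in diameter, from 76 mm to the flat top at 96 mm. About 0.15 kg. Stands loose and upright on the bench; origin at the centre of its underside, z along its axis, up.
- bottle_blue: indicator bottle to be packed: brown glass, round, with a blue screw cap and a blue stripe on its white label. Body 46 mm in diameter, straight-sided from the base to 61 mm; then a shoulder and a cap 27 mm in diameter, from 76 mm to the flat top at 96 mm. About 0.15 kg. Stands loose and upright on the bench; origin at the centre of its underside, z along its axis, up.
- bottle_yellow: indicator bottle to be packed: brown glass, round, with a yellow screw cap and a yellow stripe on its white label. Body 46 mm in diameter, straight-sided from the base to 61 mm; then a shoulder and a cap 27 mm in diameter, from 76 mm to the flat top at 96 mm. About 0.15 kg. Stands loose and upright on the bench; origin at the centre of its underside, z along its axis, up.
- bottle_green: indicator bottle to be packed: brown glass, round, with a green screw cap and a green stripe on its white label. Body 46 mm in diameter, straight-sided from the base to 61 mm; then a shoulder and a cap 27 mm in diameter, from 76 mm to the flat top at 96 mm. About 0.15 kg. Stands loose and upright on the bench; origin at the centre of its underside, z along its axis, up.
- stock_black: look-alike that stays: brown glass bottle with a BLACK cap and stripe, a stock bottle; same shape and size as the indicator bottles, loose. Origin at the centre of its underside, z up. Other loose glassware (not listed) stands among the bottles, no taller than 95 mm, 25 mm or more clear of them.
- plain_blue: look-alike that stays: off-white plastic bottle (not brown glass) with a blue cap and stripe; same shape and size as the indicator bottles, loose. Origin at the centre of its underside, z up. (The grey carrier is 168 mm square, with a low bar grip 30 mm out on two opposite sides, nothing on it above 34 mm.)
- bay_red: the bay with the red liner: a square red drip tray, one of four (2 x 2, 80 mm apart, colours in any order) in a grey bottle carrier that stands firm. Inside 64 mm square, walls 28 mm high, flat flange 77 mm square at the rim, 30 mm above the origin. Origin: centre of the liner's underside, 4 mm above the bench; inner floor 2 mm above it; x, y along the carrier's sides, z up.
- bay_blue: the bay with the blue liner: a square blue drip tray, one of four (2 x 2, 80 mm apart, colours in any order) in a grey bottle carrier that stands firm. Inside 64 mm square, walls 28 mm high, flat flange 77 mm square at the rim, 30 mm above the origin. Origin: centre of the liner's underside, 4 mm above the bench; inner floor 2 mm above it; x, y along the carrier's sides, z up.
- bay_yellow: the bay with the yellow liner: a square yellow drip tray, one of four (2 x 2, 80 mm apart, colours in any order) in a grey bottle carrier that stands firm. Inside 64 mm square, walls 28 mm high, flat flange 77 mm square at the rim, 30 mm above the origin. Origin: centre of the liner's underside, 4 mm above the bench; inner floor 2 mm above it; x, y along the carrier's sides, z up.
- bay_green: the bay with the green liner: a square green drip tray, one of four (2 x 2, 80 mm apart, colours in any order) in a grey bottle carrier that stands firm. Inside 64 mm square, walls 28 mm high, flat flange 77 mm square at the rim, 30 mm above the origin. Origin: centre of the liner's underside, 4 mm above the bench; inner floor 2 mm above it; x, y along the carrier's sides, z up.
Mind the look-alikes: they are no part of the job. What is shaped like the bottle_green but purple or turquoise is not meant.

How it is judged:
At the end, for the whole second after the job is handed in: Each coloured-cap brown bottle stands upright (6 deg) on the floor of its colour's bay, centre within 16 mm of the bay's, underside within 4 mm of the inner floor, released, at rest; both look-alikes stand upright, at rest, within 40 mm of their start (horizontal distance between bottle_red and bay_red below 0.016 m and z of bottle_red in the frame of bay_red between -0.002 and 0.006 m and angle between each of bottle_red, bottle_blue, bottle_yellow, bottle_green, stock_black, plain_blue's own z axis and vertical below 0.1 rad and linear speed of each of bottle_red, bottle_blue, bottle_yellow, bottle_green, stock_black, plain_blue below 0.02 m/s and contact force between each of bottle_red, bottle_blue, bottle_yellow, bottle_green and the fingers below 0.05 N and horizontal distance between bottle_blue and bay_blue below 0.016 m and z of bottle_blue in the frame of bay_blue between -0.002 and 0.006 m and horizontal distance between bottle_yellow and bay_yellow below 0.016 m and z of bottle_yellow in the frame of bay_yellow between -0.002 and 0.006 m and horizontal distance between bottle_green and bay_green below 0.016 m and z of bottle_green in the frame of bay_green between -0.002 and 0.006 m and distance of each of stock_black, plain_blue from where it was at the start of the episode below 0.04 m); the robot touches nothing.
It fails at once if an indicator bottle or a look-alike is tipped by more than 35 degrees (angle between any of bottle_red, bottle_blue, bottle_yellow, bottle_green, stock_black, plain_blue's own z axis and vertical above 0.61 rad).
It fails at once if a look-alike bottle is shifted by more than 40 mm or lifted away (distance of any of stock_black, plain_blue from where it was at the start of the episode above 0.04 m).
It fails at once if a bottle is dropped from more than about 20 mm, or knocked flying (faster than 0.65 m/s while no finger touches it) ((linear speed of bottle_red above 0.65 m/s and contact force between bottle_red and the fingers below 0.02 N) or (linear speed of bottle_blue above 0.65 m/s and contact force between bottle_blue and the fingers below 0.02 N) or (linear speed of bottle_yellow above 0.65 m/s and contact force between bottle_yellow and the fingers below 0.02 N) or (linear speed of bottle_green above 0.65 m/s and contact force between bottle_green and the fingers below 0.02 N) or (linear speed of stock_black above 0.65 m/s and contact force between stock_black and the fingers below 0.02 N) or (linear speed of plain_blue above 0.65 m/s and contact force between plain_blue and the fingers below 0.02 N)).
It also fails if it takes over 102 s, if anything falls off the work surface, if the arm or the gripper's body presses on something with over 40 N, if the wrist force passes 120 N, or if a joint passes its speed limit or range.

## Working session

There is one attempt and no reset: what is moved stays moved. The work goes in short steps, Python scripts to look and compute and a shell command to move; the robot and the scene stay as the last step left them, time stands still between calls to the robot, and variables do not carry over. Pictures are saved under pics/ and viewed, at most 14 in all, crops included, and the job is handed in when it is done.

```bash
ls; mkdir -p pics
cat > h.py <<'E'
import numpy as np, cv2
from workcell import bot, vision, workorder
def world(p,u,v,z=None):
    """pixel -> world; by depth, or on plane z"""
    R=cv2.Rodrigues(np.array(p["rvec"],float))[0]; t=np.array(p["tvec"],float).ravel()
    r=np.linalg.inv(p["K"])@[u,v,1.]
    if z is None: return R.T@(r*p["z_map"][int(round(v)),int(round(u))]-t)
    c=-R.T@t; d=R.T@r
    return c+d*(z-c[2])/d[2]
def cloud(p):
    R=cv2.Rodrigues(np.array(p["rvec"],float))[0]; t=np.array(p["tvec"],float).ravel()
    v,u=np.mgrid[:384,:512]; r=np.linalg.inv(p["K"])@np.stack([u.ravel(),v.ravel(),np.ones(u.size)])
    return ((R.T@(r*p["z_map"].ravel()-t[:,None])).T).reshape(384,512,3)
E
python3 - <<'E'
from h import *
for n in ("top","scene"):
    p=vision.camera(n); cv2.imwrite(f"pics/{n}0.png",cv2.resize(p["image"],(800,600)))
    np.save(n+".npy",p,allow_pickle=True)
    R=cv2.Rodrigues(np.array(p["rvec"],float))[0];print(n,-R.T@np.array(p["tvec"]).ravel())
    for q in ("bottle_red","bottle_blue","bottle_yellow","bottle_green","stock_black","plain_blue","bay_red","bay_blue","bay_yellow","bay_green"):
        print(q,[(np.round(d["position"]).tolist(),round(d["score"],2),world(p,*d["position"],0.0).round(3)[:2].tolist()) for d in vision.place_of(p,q)[:6]])
s=bot.get_obs();print(s["clock"],s["eef_pos"],s["tool_rot"])
E
```

```text
pics
top [0.39355708 0.02527726 1.28365647]
bottle_red [([135.0, 203.0], 0.67, [0.447, 0.401])]
bottle_blue [([169.0, 139.0], 0.76, [0.634, 0.302])]
bottle_yellow [([178.0, 204.0], 0.57, [0.442, 0.273])]
bottle_green [([181.0, 267.0], 0.76, [0.259, 0.262]), ([178.0, 235.0], 0.73, [0.352, 0.274]), ([147.0, 252.0], 0.68, [0.303, 0.362])]
stock_black [([228.0, 172.0], 0.74, [0.536, 0.126])]
plain_blue [([232.0, 214.0], 0.63, [0.414, 0.116]), ([355.0, 142.0], 0.37, [0.62, -0.243])]
bay_red [([343.0, 167.0], 0.94, [0.549, -0.205]), ([230.0, 171.0], 0.4, [0.538, 0.121])]
bay_blue [([365.0, 179.0], 0.86, [0.513, -0.269])]
bay_yellow [([379.0, 153.0], 0.71, [0.587, -0.31])]
bay_green [([353.0, 145.0], 0.83, [0.612, -0.236])]
scene [0.98939773 0.27658137 0.94556119]
bottle_red [([409.0, 248.0], 0.72, [0.452, 0.411])]
bottle_blue [([335.0, 295.0], 0.89, [0.627, 0.292])]
bottle_yellow [([348.0, 222.0], 0.68, [0.445, 0.261])]
bottle_green [([363.0, 191.0], 0.91, [0.346, 0.27]), ([370.0, 163.0], 0.66, [0.257, 0.262]), ([403.0, 187.0], 0.62, [0.295, 0.358])]
stock_black [([277.0, 234.0], 0.69, [0.542, 0.118])]
plain_blue [([294.0, 192.0], 0.95, [0.418, 0.114]), ([113.0, 185.0], 0.43, [0.581, -0.316])]
bay_red [([161.0, 190.0], 0.89, [0.546, -0.197])]
bay_blue [([141.0, 170.0], 0.83, [0.515, -0.275]), ([293.0, 192.0], 0.28, [0.42, 0.111])]
bay_yellow [([111.0, 181.0], 0.98, [0.575, -0.326])]
bay_green [([133.0, 209.0], 0.6, [0.621, -0.231])]
1.1 [0.20833384 0.4545255  0.23130568] [ 2.13224086e-01  9.77003321e-01 -1.26403375e-05 -5.37222430e-06]
```

View pics/top0.png

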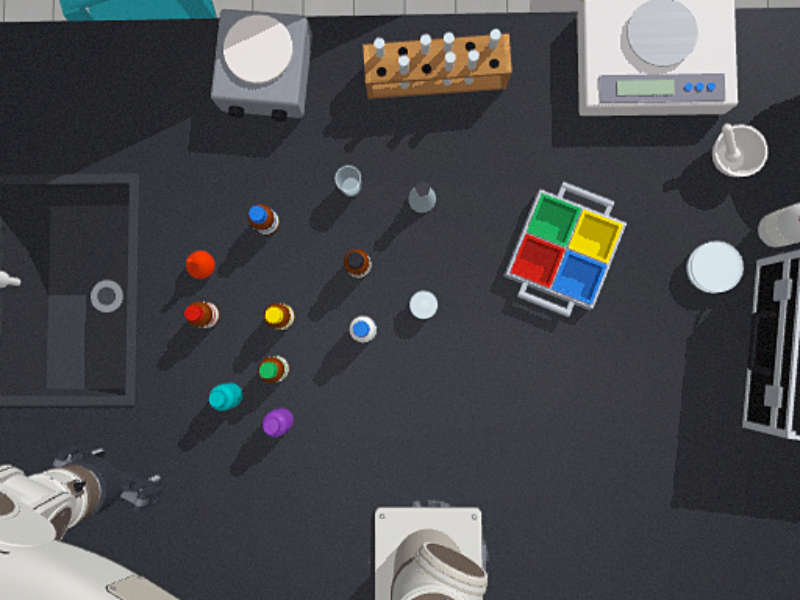

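View pics/scene0.png

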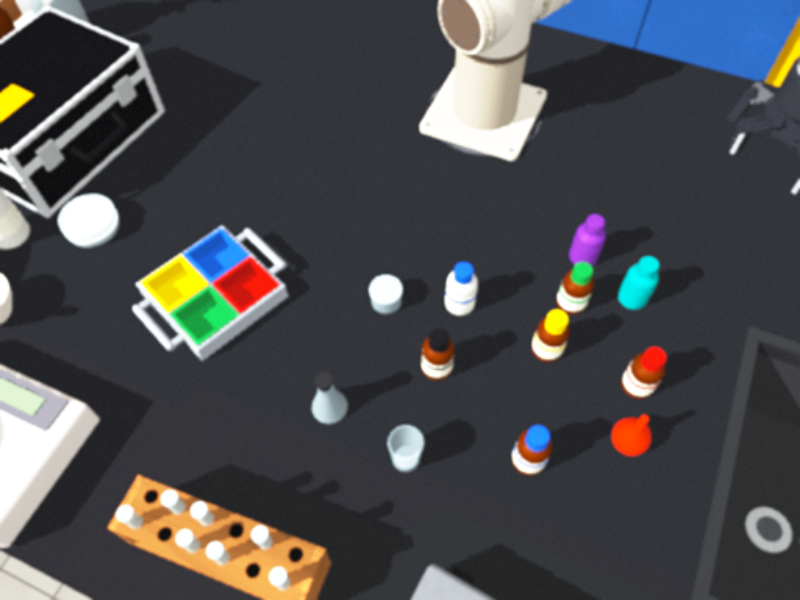

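The top view (800 px scale) shows the targets:
- Red-capped brown bottle at (202,314), blue at (262,218), yellow at (278,315), green at (272,369).
- These stay: black-capped brown at (357,262), white with blue cap at (362,328), red dropper/bulb at (200,265), turquoise at (225,396) and purple at (278,422).
- The carrier is near (566,245), with bays green and yellow at the top, red and blue at the bottom.

Green candidates are (272,369), (225,396) and (278,422). Only the first is brown glass with a green cap. Next I'll measure the positions and check a crop.

```bash
cat > loc.py <<'E'
from h import *
SEEDS=dict(red=(.447,.405),blue=(.63,.297),yellow=(.443,.268),green=(.35,.272))
HUE=dict(red=(0,8),blue=(100,125),yellow=(22,34),green=(45,80))
def mask(p,c):
    h=cv2.cvtColor(cv2.GaussianBlur(p["image"],(3,3),0),cv2.COLOR_BGR2HSV); lo,hi=HUE[c]
    m=cv2.inRange(h,(lo,150,90),(hi,255,255))
    if c=="red": m|=cv2.inRange(h,(174,150,90),(180,255,255))
    return m>0
def blobs(p,c,box,zmin,zmax,zp):
    W=cloud(p); m=mask(p,c)&(abs(W[...,0]-box[0])<box[2])&(abs(W[...,1]-box[1])<box[2])&(W[...,2]>zmin)&(W[...,2]<zmax)
    return m,W
E
python3 - <<'E'
from loc import *
for n in("top","scene"):
    p=np.load(n+".npy",allow_pickle=True).item()
    for c,s in SEEDS.items():
        m,W=blobs(p,c,(*s,.05),.088,.106,None); v,u=np.nonzero(m)
        print(n,"cap",c,m.sum(),W[m].mean(0).round(4) if m.any() else None)
    for c in HUE:
        m,W=blobs(p,c,(.565,-.255,.13),.026,.045,None)
        pts=W[m][:,:2].astype(np.float32); r=cv2.minAreaRect(pts)
        print(n,"bay",c,m.sum(),np.round(r[0],4),np.round(r[1],4),round(r[2],1),np.median(W[m][:,2]).round(4))
p=np.load("top.npy",allow_pickle=True).item()
cv2.imwrite("pics/crop.png",cv2.resize(p["image"][120:290,110:250],None,fx=3.5,fy=3.5,interpolation=cv2.INTER_CUBIC))
E
```

```text
top cap red 87 [0.4495 0.4056 0.0952]
top cap blue 81 [0.6228 0.2948 0.0959]
top cap yellow 83 [0.4457 0.2655 0.0958]
top cap green 81 [0.351  0.2742 0.0954]
top bay red 210 [ 0.5456 -0.2025] [0.0745 0.0762] 67.6 0.0352
top bay blue 233 [ 0.5149 -0.2758] [0.0753 0.0762] 67.9 0.0353
top bay yellow 248 [ 0.5887 -0.3058] [0.076  0.0766] 68.4 0.0351
top bay green 200 [ 0.6186 -0.2322] [0.0749 0.0751] 68.3 0.0349
scene cap red 132 [0.4512 0.4057 0.0942]
scene cap blue 151 [0.6245 0.2957 0.0945]
scene cap yellow 121 [0.4473 0.2655 0.0941]
scene cap green 100 [0.3533 0.2758 0.0939]
scene bay red 274 [ 0.5447 -0.2016] [0.0773 0.076 ] 67.1 0.0339
scene bay blue 243 [ 0.5141 -0.2744] [0.0771 0.0748] 69.1 0.0339
scene bay yellow 297 [ 0.5879 -0.3051] [0.0785 0.0753] 67.7 0.0339
scene bay green 246 [ 0.619  -0.2303] [0.0753 0.0725] 67.6 0.0341
```

View pics/crop.png

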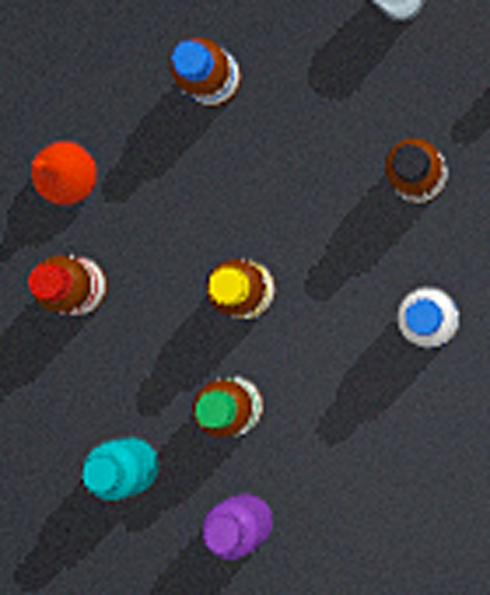

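```bash
python3 -m creep '[[[0,0,0],[0,0,-0.143]],[[0,0,0],[0,0,-0.143]],[[0,0,0],[0,0,-0.143]],[[0,0,0],[0,0,0]],[[0,0,0],[0,0,0]]]' 66; python3 -c "
from h import *
s=bot.get_obs();print(s['tool_rot'],s['joint_pos'],s['grip_width'])"
```

```text
clock: 1.72
eef_pos: [0.2083, 0.4545, 0.2313]
tool_rot: [0.001, 1.0, 0.0, -0.0]
ft_force: [-0.0, -0.1, -0.9]
grip_width: 0.0661
grasp_force: 0.0
[ 1.43311002e-03  9.99998973e-01  8.55943348e-07 -1.85253600e-05] [1.14096797e+00 2.40596751e-01 5.03025056e-03 1.33524366e+00
 3.44137156e-05 1.14383419e+00] 0.06609668674357826
```

The crop confirms four brown bottles with red (48,282), blue (195,62), yellow (232,287) and green (217,408) caps. Turquoise, purple, black and white stay. Going above red first.

```bash
python3 -m creep '[[[-48,-10,0],[0,0,0]],[[-48,-10,0],[0,0,0]],[[-48,-10,0],[0,0,0]],[[-48,-10,0],[0,0,0]],[[-50,-9,0],[0,0,0]],[[0,0,50],[0,0,0]],[[0,0,50],[0,0,0]],[[0,0,0],[0,0,0]]]'
```

```text
clock: 2.72
eef_pos: [0.4475, 0.4025, 0.1266]
tool_rot: [0.001, 1.0, -0.004, -0.004]
ft_force: [-0.1, -0.4, 0.5]
grip_width: 0.0659
grasp_force: 0.0
```

```bash
python3 -m creep '[[[0,0,0],[0,0,0]],[[0,0,0],[0,0,0]]]'
cat > top.py <<'E'
import sys
from loc import *
p=vision.camera("scene"); W=cloud(p)
for c in sys.argv[2:]:
    m=mask(p,c)&(W[...,2]>.088)&(W[...,2]<.5); 
    k,l,st,ce=cv2.connectedComponentsWithStats(m.astype(np.uint8))
    for i in range(1,k):
        if st[i,4]>20: print(c,st[i,4],W[l==i].mean(0).round(4),W[l==i][:,2].max().round(4))
if sys.argv[1]!="-": cv2.imwrite(f"pics/{sys.argv[1]}.png",cv2.resize(p["image"],(800,600)))
E
python3 top.py s1 red
```

```text
clock: 2.98
eef_pos: [0.4517, 0.4069, 0.1344]
tool_rot: [0.0, 1.0, 0.002, 0.002]
ft_force: [0.1, 0.1, 0.1]
grip_width: 0.0659
grasp_force: 0.0
red 134 [0.4513 0.4056 0.094 ] 0.0996
```

View pics/s1.png

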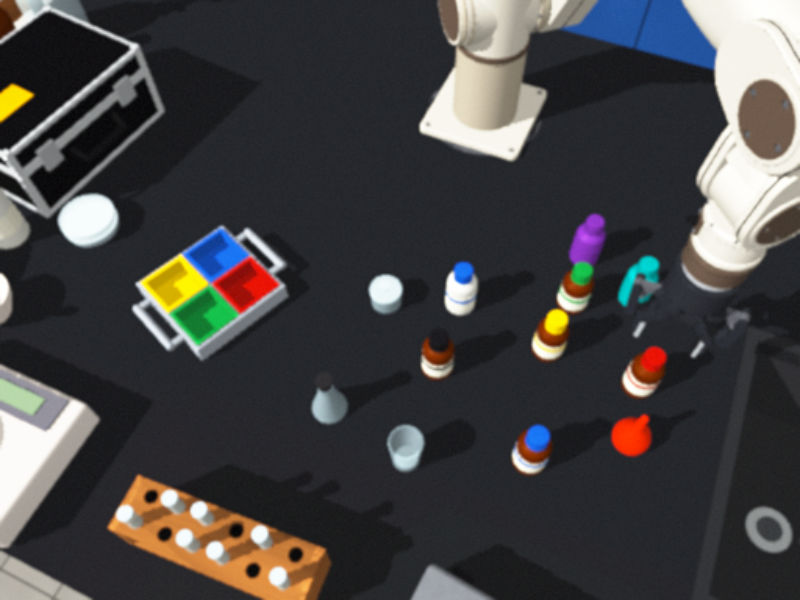

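The view shows the open gripper above the red bottle (cap at 654,357) and everything else undisturbed. The arm overshoots slightly after fast moves, so I'll ramp them. Descending now.

```bash
python3 -m creep '[[[0,0,15],[0,0,0]],[[0,0,25],[0,0,0]],[[0,0,25],[0,0,0]],[[0,0,20],[0,0,0]],[[0,0,11],[0,0,0]],[[0,0,5],[0,0,0]],[[0,0,0],[0,0,0]],[[0,0,0],[0,0,0]]]' && python3 -m creep '[[[0,0,0],[0,0,0]],[[0,0,0],[0,0,0]],[[0,0,0],[0,0,0]],[[0,0,0],[0,0,0]],[[0,0,0],[0,0,0]],[[0,0,0],[0,0,0]]]' 36
```

```text
clock: 4.03
eef_pos: [0.4508, 0.4058, 0.0312]
tool_rot: [0.0, 1.0, 0.001, 0.001]
ft_force: [0.1, 0.3, -1.1]
grip_width: 0.066
grasp_force: 0.0
clock: 4.78
eef_pos: [0.4511, 0.4063, 0.0316]
tool_rot: [0.0, 1.0, 0.001, 0.001]
ft_force: [0.4, 1.5, 6.2]
grip_width: 0.0444
grasp_force: 61.6
```

```bash
python3 -m creep '[[[0,0,-6],[0,0,0]],[[0,0,-14],[0,0,0]],[[0,0,-25],[0,0,0]],[[0,0,-30],[0,0,0]],[[0,0,-25],[0,0,0]],[[0,0,-17],[0,0,0]],[[0,0,-8],[0,0,0]],[[0,0,0],[0,0,0]]]' && python3 -m creep '[[[-3,-20,0],[0,0,0]],[[-6,-40,0],[0,0,0]],[[-9,-55,0],[0,0,0]],[[-9,-60,0],[0,0,0]],[[-10,-60,0],[0,0,0]],[[-10,-60,0],[0,0,0]],[[-9,-60,0],[0,0,0]],[[-9,-60,0],[0,0,0]],[[-9,-60,0],[0,0,0]],[[-9,-55,0],[0,0,0]],[[-7,-45,0],[0,0,0]],[[-5,-32,0],[0,0,0]]]' && python3 -m creep '[[[0,0,0],[0,0,0]],[[0,0,0],[0,0,0]],[[0,0,0],[0,0,0]],[[0,0,0],[0,0,0]]]' && python3 top.py s2 red
```

```text
clock: 5.78
eef_pos: [0.4504, 0.4054, 0.1558]
tool_rot: [0.0, 1.0, 0.0, 0.0]
ft_force: [0.9, -0.1, -1.9]
grip_width: 0.0451
grasp_force: 61.4
clock: 7.28
eef_pos: [0.5431, -0.2046, 0.1541]
tool_rot: [0.002, 1.0, 0.0, -0.001]
ft_force: [-0.0, 0.8, -2.2]
grip_width: 0.0446
grasp_force: 61.6
clock: 7.78
eef_pos: [0.5447, -0.2007, 0.1554]
tool_rot: [-0.0, 1.0, 0.0, -0.0]
ft_force: [0.4, 0.3, -2.9]
grip_width: 0.0447
grasp_force: 61.7
red 94 [ 0.5547 -0.201   0.207 ] 0.2416
```

View pics/s2.png

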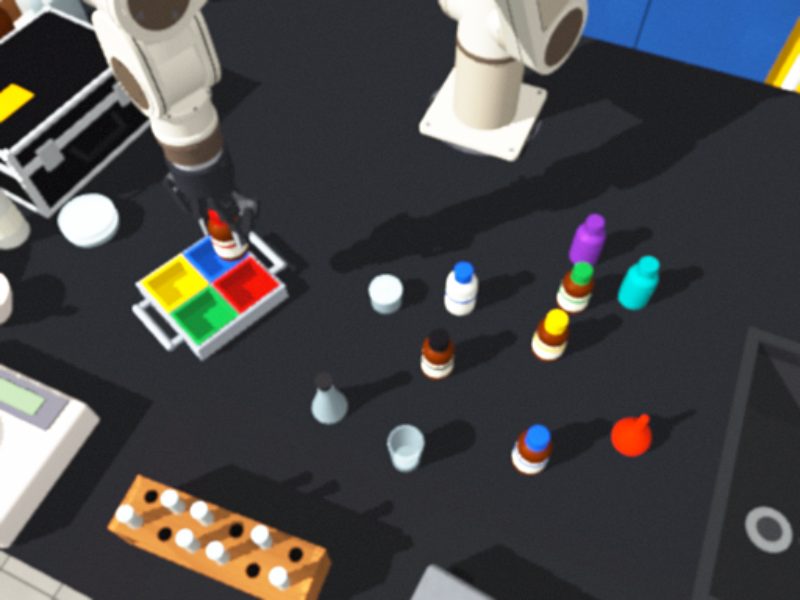

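The red bottle is held upright at (225,235), above its bay. Lowering it.

```bash
python3 -m creep '[[[0,0,12],[0,0,0]],[[0,0,24],[0,0,0]],[[0,0,28],[0,0,0]],[[0,0,24],[0,0,0]],[[0,0,15],[0,0,0]],[[0,0,7],[0,0,0]],[[0,0,4],[0,0,0]],[[0,0,2],[0,0,0]],[[0,0,0],[0,0,0]],[[0,0,0],[0,0,0]]]'
```

```text
clock: 9.07
eef_pos: [0.5452, -0.2019, 0.0399]
tool_rot: [0.0, 1.0, -0.0, 0.0]
ft_force: [-0.3, -0.1, -1.3]
grip_width: 0.0444
grasp_force: 61.7
```

```bash
python3 -m creep '[[[0,0,1],[0,0,0]],[[0,0,1],[0,0,0]],[[0,0,1],[0,0,0]],[[0,0,0],[0,0,0]],[[0,0,0],[0,0,0]]]'
```

```text
clock: 9.7
eef_pos: [0.545, -0.2018, 0.0376]
tool_rot: [0.0, 1.0, -0.0, 0.0]
ft_force: [-2.8, 1.0, 5.3]
grip_width: 0.0444
grasp_force: 62.6
```

```bash
python3 -m creep '[[[0,0,0],[0,0,0]],[[0,0,0],[0,0,0]],[[0,0,0],[0,0,0]],[[0,0,0],[0,0,0]]]' 66 && python3 -m creep '[[[0,0,-8],[0,0,0]],[[0,0,-20],[0,0,0]],[[0,0,-35],[0,0,0]],[[0,0,-35],[0,0,0]],[[0,0,-16],[0,0,0]],[[0,0,0],[0,0,0]],[[0,0,0],[0,0,0]]]' && python3 top.py s3 red blue yellow green
```

```text
clock: 10.2
eef_pos: [0.5448, -0.2018, 0.0362]
tool_rot: [0.0, 1.0, 0.0, -0.0]
ft_force: [-0.1, 0.2, 0.1]
grip_width: 0.0661
grasp_force: 0.0
clock: 11.08
eef_pos: [0.5439, -0.2014, 0.1488]
tool_rot: [0.0, 1.0, 0.0, -0.001]
ft_force: [0.1, -0.7, -1.1]
grip_width: 0.0657
grasp_force: 0.0
red 93 [ 0.5475 -0.1984  0.0987] 0.1055
blue 106 [0.4235 0.1145 0.0944] 0.0992
blue 150 [0.6245 0.2957 0.0945] 0.0985
yellow 302 [ 0.4402 -0.6826  0.151 ] 0.1551
yellow 121 [0.4477 0.2657 0.0943] 0.0986
green 95 [0.3531 0.2758 0.0943] 0.0985
```

View pics/s3.png

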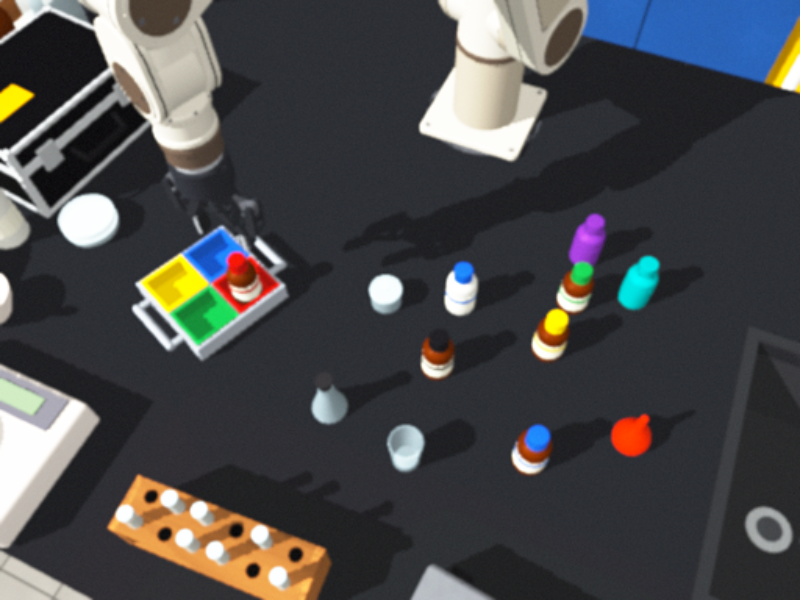

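Red stands upright in the red bay at (240,275), and nothing else has moved. Yellow next.

```bash
python3 -m creep '[[[5,25,0],[0,0,0]],[[10,50,0],[0,0,0]],[[13,62,0],[0,0,0]],[[13,62,0],[0,0,0]],[[13,62,0],[0,0,0]],[[13,62,0],[0,0,0]],[[13,62,0],[0,0,0]],[[11,52,0],[0,0,0]],[[7,30,0],[0,0,0]],[[0,0,0],[0,0,0]],[[0,0,0],[0,0,0]],[[0,0,0],[0,0,0]]]'
```

```text
clock: 12.62
eef_pos: [0.4481, 0.2599, 0.1498]
tool_rot: [0.001, 1.0, -0.0, -0.0]
ft_force: [0.8, -0.3, -0.1]
grip_width: 0.0662
grasp_force: 0.0
```

```bash
python3 -m creep '[[[1,6,12],[0,0,0]],[[0,0,25],[0,0,0]],[[0,0,30],[0,0,0]],[[0,0,25],[0,0,0]],[[0,0,16],[0,0,0]],[[0,0,8],[0,0,0]],[[0,0,3],[0,0,0]],[[0,0,0],[0,0,0]],[[0,0,0],[0,0,0]]]' && python3 -m creep '[[[0,0,0],[0,0,0]],[[0,0,0],[0,0,0]],[[0,0,0],[0,0,0]],[[0,0,0],[0,0,0]],[[0,0,0],[0,0,0]]]' 36
```

```text
clock: 13.75
eef_pos: [0.4476, 0.2675, 0.032]
tool_rot: [0.0, 1.0, 0.0, 0.001]
ft_force: [0.2, -0.0, 0.3]
grip_width: 0.066
grasp_force: 0.0
clock: 14.38
eef_pos: [0.4476, 0.2677, 0.0321]
tool_rot: [0.0, 1.0, 0.001, 0.001]
ft_force: [-1.0, 0.9, 5.4]
grip_width: 0.0442
grasp_force: 61.3
```

```bash
python3 -m creep '[[[0,0,-6],[0,0,0]],[[0,0,-14],[0,0,0]],[[0,0,-25],[0,0,0]],[[0,0,-30],[0,0,0]],[[0,0,-25],[0,0,0]],[[0,0,-17],[0,0,0]],[[0,0,-8],[0,0,0]],[[0,0,0],[0,0,0]]]' && python3 -m creep '[[[-5,-20,0],[0,0,0]],[[-10,-40,0],[0,0,0]],[[-13,-54,0],[0,0,0]],[[-14,-57,0],[0,0,0]],[[-14,-57,0],[0,0,0]],[[-14,-57,0],[0,0,0]],[[-14,-57,0],[0,0,0]],[[-14,-57,0],[0,0,0]],[[-14,-57,0],[0,0,0]],[[-12,-52,0],[0,0,0]],[[-10,-40,0],[0,0,0]],[[-6,-25,0],[0,0,0]]]' && python3 -m creep '[[[0,0,0],[0,0,0]],[[0,0,0],[0,0,0]],[[0,0,0],[0,0,0]],[[0,0,0],[0,0,0]]]'
```

```text
clock: 15.38
eef_pos: [0.4473, 0.2672, 0.1568]
tool_rot: [0.0, 1.0, 0.0, 0.0]
ft_force: [-0.2, 0.8, -2.6]
grip_width: 0.0445
grasp_force: 61.4
clock: 16.88
eef_pos: [0.5859, -0.308, 0.1542]
tool_rot: [0.001, 1.0, 0.001, -0.001]
ft_force: [0.8, 1.1, -1.9]
grip_width: 0.0444
grasp_force: 61.7
clock: 17.38
eef_pos: [0.5867, -0.3049, 0.1565]
tool_rot: [-0.0, 1.0, 0.0, -0.0]
ft_force: [0.0, 0.0, -2.0]
grip_width: 0.0445
grasp_force: 61.7
```

```bash
python3 -m creep '[[[0,0,12],[0,0,0]],[[0,0,24],[0,0,0]],[[0,0,28],[0,0,0]],[[0,0,24],[0,0,0]],[[0,0,15],[0,0,0]],[[0,0,7],[0,0,0]],[[0,0,4],[0,0,0]],[[0,0,2],[0,0,0]],[[0,0,1],[0,0,0]],[[0,0,0],[0,0,0]],[[0,0,0],[0,0,0]]]' && python3 -m creep '[[[0,0,1],[0,0,0]],[[0,0,1],[0,0,0]],[[0,0,0],[0,0,0]],[[0,0,0],[0,0,0]]]'
```

```text
clock: 18.75
eef_pos: [0.5868, -0.306, 0.0397]
tool_rot: [0.0, 1.0, -0.0, 0.0]
ft_force: [-0.6, 0.6, -2.3]
grip_width: 0.0446
grasp_force: 61.7
clock: 19.25
eef_pos: [0.5868, -0.306, 0.0382]
tool_rot: [0.0, 1.0, -0.0, 0.0]
ft_force: [-2.0, 2.1, 5.8]
grip_width: 0.0445
grasp_force: 62.3
```

```bash
python3 -m creep '[[[0,0,0],[0,0,0]],[[0,0,0],[0,0,0]],[[0,0,0],[0,0,0]],[[0,0,0],[0,0,0]]]' 66 && python3 -m creep '[[[0,0,-8],[0,0,0]],[[0,0,-20],[0,0,0]],[[0,0,-35],[0,0,0]],[[0,0,-35],[0,0,0]],[[0,0,-16],[0,0,0]],[[0,0,0],[0,0,0]],[[0,0,0],[0,0,0]]]' && python3 top.py - red yellow && python3 -m creep '[[[7,18,0],[0,0,0]],[[15,38,0],[0,0,0]],[[20,50,0],[0,0,0]],[[22,54,0],[0,0,0]],[[22,54,0],[0,0,0]],[[22,54,0],[0,0,0]],[[22,54,0],[0,0,0]],[[22,54,0],[0,0,0]],[[22,54,0],[0,0,0]],[[22,54,0],[0,0,0]],[[21,54,0],[0,0,0]],[[17,43,0],[0,0,0]]]' && python3 -m creep '[[[0,0,0],[0,0,0]],[[0,0,0],[0,0,0]],[[0,0,0],[0,0,0]],[[0,0,0],[0,0,0]]]'
```

```text
clock: 19.75
eef_pos: [0.5866, -0.3059, 0.0371]
tool_rot: [0.0, 1.0, 0.0, -0.0]
ft_force: [0.6, -0.4, 0.5]
grip_width: 0.0658
grasp_force: 0.0
clock: 20.62
eef_pos: [0.5858, -0.3055, 0.1496]
tool_rot: [0.0, 1.0, 0.001, -0.001]
ft_force: [-0.4, 0.4, -0.8]
grip_width: 0.0663
grasp_force: 0.0
red 95 [ 0.5477 -0.1983  0.0987] 0.1053
yellow 296 [ 0.445  -0.6777  0.1556] 0.4392
yellow 129 [ 0.5871 -0.3047  0.0991] 0.1052
clock: 22.18
eef_pos: [0.3513, 0.2766, 0.1502]
tool_rot: [-0.0, 1.0, -0.001, -0.001]
ft_force: [1.2, -0.7, 0.1]
grip_width: 0.0658
grasp_force: 0.0
clock: 22.68
eef_pos: [0.3535, 0.2742, 0.1512]
tool_rot: [0.002, 1.0, -0.0, -0.0]
ft_force: [-0.1, -0.6, 0.1]
grip_width: 0.0659
grasp_force: 0.0
```

Yellow is seated. Grasping green.

```bash
python3 -m creep '[[[1,1,12],[0,0,0]],[[0,0,25],[0,0,0]],[[0,0,30],[0,0,0]],[[0,0,25],[0,0,0]],[[0,0,16],[0,0,0]],[[0,0,8],[0,0,0]],[[0,0,3],[0,0,0]],[[0,0,0],[0,0,0]],[[0,0,0],[0,0,0]]]' && python3 -m creep '[[[0,0,0],[0,0,0]],[[0,0,0],[0,0,0]],[[0,0,0],[0,0,0]],[[0,0,0],[0,0,0]],[[0,0,0],[0,0,0]]]' 36 && python3 -m creep '[[[0,0,-6],[0,0,0]],[[0,0,-14],[0,0,0]],[[0,0,-25],[0,0,0]],[[0,0,-30],[0,0,0]],[[0,0,-25],[0,0,0]],[[0,0,-17],[0,0,0]],[[0,0,-8],[0,0,0]],[[0,0,0],[0,0,0]]]'
```

```text
clock: 23.8
eef_pos: [0.3525, 0.2766, 0.0329]
tool_rot: [0.0, 1.0, 0.0, 0.001]
ft_force: [-0.3, -0.6, 0.4]
grip_width: 0.0661
grasp_force: 0.0
clock: 24.42
eef_pos: [0.3525, 0.2767, 0.0331]
tool_rot: [0.0, 1.0, 0.001, 0.001]
ft_force: [-1.4, -0.7, 6.2]
grip_width: 0.0444
grasp_force: 60.7
clock: 25.42
eef_pos: [0.3523, 0.2764, 0.1579]
tool_rot: [0.0, 1.0, 0.0, 0.0]
ft_force: [0.5, -0.2, -1.2]
grip_width: 0.0444
grasp_force: 61.4
```

```bash
python3 -m creep '[[[-9,-18,0],[0,0,0]],[[-18,-35,0],[0,0,0]],[[-25,-48,0],[0,0,0]],[[-27,-51,0],[0,0,0]],[[-27,-51,0],[0,0,0]],[[-27,-51,0],[0,0,0]],[[-27,-51,0],[0,0,0]],[[-27,-51,0],[0,0,0]],[[-27,-51,0],[0,0,0]],[[-24,-46,0],[0,0,0]],[[-18,-33,0],[0,0,0]],[[-11,-21,0],[0,0,0]]]' && python3 -m creep '[[[0,0,0],[0,0,0]],[[0,0,0],[0,0,0]],[[0,0,0],[0,0,0]],[[0,0,0],[0,0,0]]]'
```

```text
clock: 26.92
eef_pos: [0.6184, -0.2328, 0.1551]
tool_rot: [0.001, 1.0, 0.0, -0.001]
ft_force: [-0.2, 0.6, -1.6]
grip_width: 0.0449
grasp_force: 61.5
clock: 27.42
eef_pos: [0.6185, -0.23, 0.1576]
tool_rot: [-0.0, 1.0, 0.0, 0.0]
ft_force: [-0.1, 0.1, -1.7]
grip_width: 0.0445
grasp_force: 61.6
```

```bash
python3 -m creep '[[[0,0,12],[0,0,0]],[[0,0,24],[0,0,0]],[[0,0,28],[0,0,0]],[[0,0,24],[0,0,0]],[[0,0,15],[0,0,0]],[[0,0,7],[0,0,0]],[[0,0,4],[0,0,0]],[[0,0,2],[0,0,0]],[[0,0,1],[0,0,0]],[[0,0,0],[0,0,0]],[[0,0,0],[0,0,0]]]' && python3 -m creep '[[[0,0,1],[0,0,0]],[[0,0,1],[0,0,0]],[[0,0,0],[0,0,0]],[[0,0,0],[0,0,0]]]'
```

```text
clock: 28.8
eef_pos: [0.6188, -0.231, 0.0407]
tool_rot: [0.0, 1.0, -0.0, 0.0]
ft_force: [1.0, 0.1, -2.3]
grip_width: 0.0442
grasp_force: 61.6
clock: 29.3
eef_pos: [0.6189, -0.231, 0.0392]
tool_rot: [0.0, 1.0, -0.0, 0.0]
ft_force: [-1.6, 1.0, 5.2]
grip_width: 0.0444
grasp_force: 62.2
```

```bash
python3 -m creep '[[[0,0,0],[0,0,0]],[[0,0,0],[0,0,0]],[[0,0,0],[0,0,0]],[[0,0,0],[0,0,0]]]' 66 && python3 -m creep '[[[0,0,-8],[0,0,0]],[[0,0,-20],[0,0,0]],[[0,0,-35],[0,0,0]],[[0,0,-35],[0,0,0]],[[0,0,-16],[0,0,0]],[[0,0,0],[0,0,0]],[[0,0,0],[0,0,0]]]' && python3 top.py - red yellow green blue && python3 -m creep '[[[0,18,0],[0,0,0]],[[0,38,0],[0,0,0]],[[-1,50,0],[0,0,0]],[[0,52,0],[0,0,0]],[[-1,52,0],[0,0,0]],[[0,52,0],[0,0,0]],[[-1,52,0],[0,0,0]],[[0,52,0],[0,0,0]],[[-1,52,0],[0,0,0]],[[0,50,0],[0,0,0]],[[-1,36,0],[0,0,0]],[[0,22,0],[0,0,0]]]' && python3 -m creep '[[[0,0,0],[0,0,0]],[[0,0,0],[0,0,0]],[[0,0,0],[0,0,0]],[[0,0,0],[0,0,0]]]'
```

```text
clock: 29.8
eef_pos: [0.6186, -0.2309, 0.0381]
tool_rot: [0.0, 1.0, 0.0, -0.0]
ft_force: [0.5, 0.6, 0.6]
grip_width: 0.0661
grasp_force: 0.0
clock: 30.68
eef_pos: [0.6178, -0.2306, 0.1506]
tool_rot: [0.0, 1.0, 0.0, -0.001]
ft_force: [-0.7, 0.1, -0.3]
grip_width: 0.0659
grasp_force: 0.0
red 90 [ 0.5476 -0.1985  0.0984] 0.104
yellow 306 [ 0.4401 -0.6822  0.151 ] 0.1552
yellow 90 [ 0.5927 -0.2912  0.1118] 0.2346
green 112 [ 0.6193 -0.2281  0.0992] 0.1047
blue 104 [0.4233 0.1143 0.0942] 0.0985
blue 149 [0.6243 0.2956 0.0945] 0.0985
clock: 32.22
eef_pos: [0.6226, 0.2978, 0.1512]
tool_rot: [-0.001, 1.0, -0.0, -0.001]
ft_force: [0.0, -0.6, -0.1]
grip_width: 0.0662
grasp_force: 0.0
clock: 32.72
eef_pos: [0.6245, 0.2937, 0.1526]
tool_rot: [0.001, 1.0, -0.0, 0.0]
ft_force: [0.0, 0.2, -0.7]
grip_width: 0.0659
grasp_force: 0.0
```

```bash
python3 -m creep '[[[0,1,12],[0,0,0]],[[0,0,25],[0,0,0]],[[0,0,30],[0,0,0]],[[0,0,25],[0,0,0]],[[0,0,16],[0,0,0]],[[0,0,8],[0,0,0]],[[0,0,3],[0,0,0]],[[0,0,0],[0,0,0]],[[0,0,0],[0,0,0]]]' && python3 -m creep '[[[0,0,0],[0,0,0]],[[0,0,0],[0,0,0]],[[0,0,0],[0,0,0]],[[0,0,0],[0,0,0]],[[0,0,0],[0,0,0]]]' 36 && python3 -m creep '[[[0,0,-6],[0,0,0]],[[0,0,-14],[0,0,0]],[[0,0,-25],[0,0,0]],[[0,0,-30],[0,0,0]],[[0,0,-25],[0,0,0]],[[0,0,-17],[0,0,0]],[[0,0,-8],[0,0,0]],[[0,0,0],[0,0,0]]]'
```

```text
clock: 33.85
eef_pos: [0.6248, 0.2964, 0.0344]
tool_rot: [0.0, 1.0, 0.0, 0.001]
ft_force: [0.6, 1.0, 0.9]
grip_width: 0.0662
grasp_force: 0.0
clock: 34.48
eef_pos: [0.6249, 0.2965, 0.0345]
tool_rot: [0.0, 1.0, 0.0, 0.001]
ft_force: [0.7, 1.3, 5.7]
grip_width: 0.0444
grasp_force: 61.8
clock: 35.48
eef_pos: [0.6243, 0.2961, 0.1588]
tool_rot: [0.0, 1.0, 0.0, 0.0]
ft_force: [-0.8, -0.1, -1.4]
grip_width: 0.0446
grasp_force: 61.3
```

```bash
python3 -m creep '[[[4,-20,0],[0,0,0]],[[8,-40,0],[0,0,0]],[[10,-54,0],[0,0,0]],[[11,-57,0],[0,0,0]],[[11,-57,0],[0,0,0]],[[11,-57,0],[0,0,0]],[[11,-57,0],[0,0,0]],[[11,-57,0],[0,0,0]],[[11,-57,0],[0,0,0]],[[10,-50,0],[0,0,0]],[[7,-40,0],[0,0,0]],[[5,-25,0],[0,0,0]]]' && python3 -m creep '[[[0,0,0],[0,0,0]],[[0,0,0],[0,0,0]],[[0,0,0],[0,0,0]],[[0,0,0],[0,0,0]]]'
```

```text
clock: 36.98
eef_pos: [0.5122, -0.2767, 0.157]
tool_rot: [0.002, 1.0, 0.0, -0.001]
ft_force: [-0.3, 1.3, -1.2]
grip_width: 0.0446
grasp_force: 61.5
clock: 37.48
eef_pos: [0.5139, -0.2739, 0.1583]
tool_rot: [-0.0, 1.0, 0.0, -0.0]
ft_force: [0.2, -0.5, -1.8]
grip_width: 0.0447
grasp_force: 61.5
```

```bash
python3 -m creep '[[[0,0,12],[0,0,0]],[[0,0,24],[0,0,0]],[[0,0,28],[0,0,0]],[[0,0,24],[0,0,0]],[[0,0,15],[0,0,0]],[[0,0,7],[0,0,0]],[[0,0,4],[0,0,0]],[[0,0,2],[0,0,0]],[[0,0,0],[0,0,0]],[[0,0,0],[0,0,0]]]' && python3 -m creep '[[[0,0,1],[0,0,0]],[[0,0,1],[0,0,0]],[[0,0,0],[0,0,0]],[[0,0,0],[0,0,0]]]'
```

```text
clock: 38.72
eef_pos: [0.514, -0.2751, 0.0429]
tool_rot: [0.0, 1.0, -0.0, 0.0]
ft_force: [0.2, 0.2, -0.7]
grip_width: 0.0447
grasp_force: 61.5
clock: 39.22
eef_pos: [0.5137, -0.2749, 0.0404]
tool_rot: [0.0, 1.0, -0.0, 0.0]
ft_force: [0.1, -0.7, 0.6]
grip_width: 0.0444
grasp_force: 61.6
```

```bash
python3 -m creep '[[[0,0,1],[0,0,0]],[[0,0,0],[0,0,0]],[[0,0,0],[0,0,0]]]' && python3 -m creep '[[[0,0,0],[0,0,0]],[[0,0,0],[0,0,0]],[[0,0,0],[0,0,0]],[[0,0,0],[0,0,0]]]' 66 && python3 -m creep '[[[0,0,-8],[0,0,0]],[[0,0,-20],[0,0,0]],[[0,0,-35],[0,0,0]],[[0,0,-35],[0,0,0]],[[0,0,-26],[0,0,0]],[[20,20,0],[0,0,0]],[[40,40,0],[0,0,0]],[[40,40,0],[0,0,0]],[[20,20,0],[0,0,0]],[[0,0,0],[0,0,0]],[[0,0,0],[0,0,0]]]' && python3 top.py s4 red yellow green blue
python3 - <<'E'
from loc import *
p=vision.camera("top");W=cloud(p)
for c,b in dict(red=(.545,-.202),blue=(.5145,-.275),yellow=(.588,-.3055),green=(.619,-.231)).items():
    m=mask(p,c)&(W[...,2]>.09)&(W[...,2]<.11)&(np.hypot(W[...,0]-b[0],W[...,1]-b[1])<.03); print(c,m.sum(),W[m].mean(0).round(4),(W[m].mean(0)[:2]-b).round(4))
E
```

```text
clock: 39.6
eef_pos: [0.5138, -0.2749, 0.0404]
tool_rot: [0.0, 1.0, -0.0, 0.0]
ft_force: [-1.3, 0.1, 6.2]
grip_width: 0.0444
grasp_force: 62.2
clock: 40.1
eef_pos: [0.5136, -0.2749, 0.0391]
tool_rot: [0.0, 1.0, 0.0, -0.0]
ft_force: [0.3, 0.1, -0.2]
grip_width: 0.0658
grasp_force: 0.0
clock: 41.48
eef_pos: [0.395, -0.1554, 0.1641]
tool_rot: [0.0, 1.0, -0.001, 0.001]
ft_force: [0.3, -0.4, -0.0]
grip_width: 0.0661
grasp_force: 0.0
red 110 [ 0.5472 -0.1998  0.0989] 0.1059
yellow 313 [ 0.4399 -0.6827  0.1507] 0.156
yellow 129 [ 0.5871 -0.3048  0.0991] 0.1074
green 117 [ 0.6191 -0.2279  0.0991] 0.1054
blue 122 [ 0.515  -0.2735  0.0987] 0.1047
blue 106 [0.4235 0.1145 0.0943] 0.0996
red 92 [ 0.5436 -0.2022  0.1017] [-0.0014 -0.0002]
blue 92 [ 0.5127 -0.2747  0.1012] [-0.0018  0.0003]
yellow 96 [ 0.5852 -0.3056  0.1015] [-0.0028 -0.0001]
green 85 [ 0.6162 -0.2311  0.1022] [-0.0028 -0.0001]
```

View pics/s4.png

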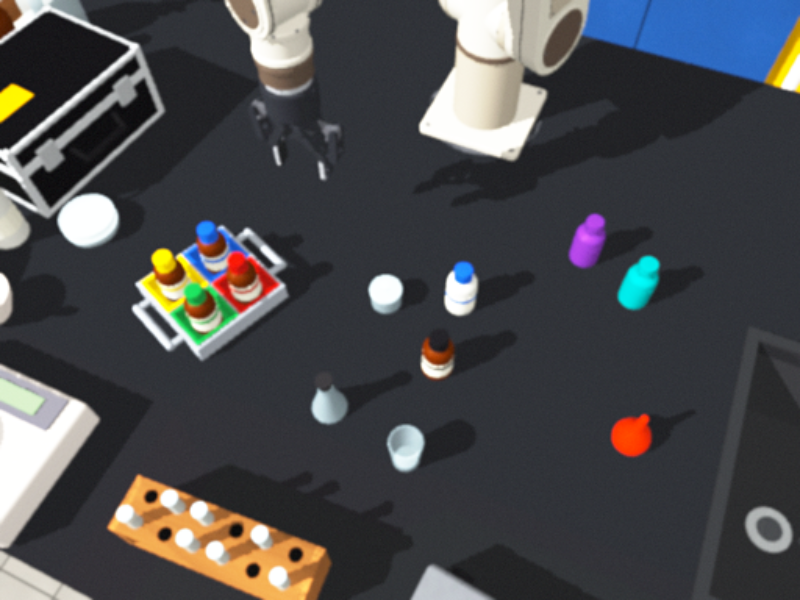

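All four bottles stand upright in their matching bays: blue (207,245), yellow (165,272), red (240,275) and green (200,305), each within about 3 mm of centre. The look-alikes are unmoved at (460,290) and (437,355), and the gripper is clear.

```bash
python3 -c "
from h import *
print(workorder.job_done())"
```

```text
the job is handed in; nothing more can be done
None
```

All four indicator bottles stand upright in the bays matching their caps, each about 3 mm or less off centre, the two look-alikes were not moved, and the job is handed in at about 42 s; the hand-in call gave no verdict.

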